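# Cup in, then close the stack: keyed stacking frame

## Robot

A 6-joint arm with a two-finger parallel gripper is mounted at the origin on the work surface. World frame = base frame: x ahead of the robot, y to its left, z up, the work surface at z = 0. Lengths are in mm, angles in rad, forces in N, time in s.
With the tool pointing down it reaches from about 350 to 975 mm from the base axis. Payload 7.1 kg.
Tool frame: the origin (TCP) lies midway between the tips of the shut fingers; the grasp point (between the pads) lies 19 mm behind it (ctrl.grasp_offset is the distance from the TCP to the grasp point, in mm); z points along the fingers, y is the line along which they close (so a half turn about z gives the same grasp; the last joint's range is limited). The gripper opens to 88 mm and grips with 3 to 60 N. Pads are 20 mm wide; open, the fingers measure 115 mm over their backs; the gripper's body (75 mm by 178 mm) begins 61 mm behind the grasp point.
Start: joints at [-1.219, 0.423, 1.63, -0, 1.089, -0.019], TCP at [226.492, -582.5, 222.675] pointing down, gripper open.
Joint ranges: [-3, 3], [-0.9, 2.11], [0.09, 2.58], [-1.31, 4.45], [0.11, 2.69], [-2.54, 2.54]. Speed limits (rad/s): [2.39, 2.39, 3.01, 3.14, 3.14, 3.14].

## Interface

Orientations are given as a rotation vector (axis times angle).
In Python, from workcell import ctrl gives the robot as it stands. The module is installed in compiled form; this text tells all that it offers.
- The arm moves only by the tool servo_tool, never from a script. Its argument "rows" is a list of rows, each a list of 7 numbers: the turn, a rotation vector about the tool's x, y, z as a fraction of full scale, then the shift along the tool's x, y, z as a fraction of full scale, then the finger opening in mm, from 0 to 87.8. A call has 1 to 10 rows; each row is the pose to reach, as a shift and turn from the pose commanded when the call began, along the tool's axes at that moment; what a row does not reach only later rows make up. Full scale, the value 1, is 20 cm for a shift and 1.5 rad for a turn. A row lasts 1/8 s, in which the tool goes at most 62.5 mm and 10.7 degrees, less where a joint would pass 70% of its speed; a pose out of reach is approached as far as the arm can. A call with a number of a shift or a turn outside -1 to 1 is refused whole. A call with a gripper value outside its range is refused whole. The fingers move at their own pace and stop on an object; the grip force is fixed at half the most. Time passes only in rows, so rows that repeat a pose let the fingers close. It gives the time, the measured TCP pose, the force, the opening and the grip force at its end, in the units of the state.
- ctrl.get_obs(): the state, without advancing time (a new reading comes with each control period).
- ctrl.get_image(name): name is "scene" or "top"; returns (picture, depth): 480x640x3 uint8, red, green, blue; 480x640 float32, mm along the optical axis (not along the pixel's ray), 0 where there is no reading.
- ctrl.camera_info(name): a dict with "intrinsics" (3x3 intrinsics, pixels), "R" (3x3) and "t" (3): a world point X has camera coordinates R X + t. Camera axes: x right, y down, z forward; pixel columns grow to the right and rows downward; lengths in mm; the calibration is good to about 2 mm. A picture is of the moment at which its call begins. camera_info takes no time and is no camera call.
- ctrl.close_job(): hands the job in; it is judged then, once.
The state is a dict: "t": time; "qpos": joint angles; "qvel": joint speeds; "joint_torque": joint torques, N m; "ee_pos": TCP position; "orientation": TCP orientation; "ft_force": force on the tool from outside, world axes, zero at the start; "moment": the same for the moment, N m; "width": finger opening in mm; "grasp_force": force on a finger pad.
Only numpy, scipy, OpenCV 4.12 (cv2) and the standard library are available. Lean on these libraries where they do the work, as an engineer would, in place of code of your own. Each camera call takes 0.05 s, during which the arm holds its last target. There are 200 camera calls.

## Task

Stand the lidded specimen cup upright on the round disc in the middle of the lower stacking frame, and let go of it. Then pick up the other frame, turn it so that its cut-away corner lies over the cut-away corner of the lower frame, and lower it gently, without dropping it, until all four posts are fully home in the lower frame's sockets with the cup standing inside; release it. Do not drop or topple the cup, and leave the tip box, the pipette pump and the bottle where they are.

Things in the scene. Friction and masses are not known exactly. Their poses are not given: they have to be found in the camera images.
- lower: Lower stacking frame, blue plastic, fixed to the bench. Plate 184 (x) by 136 (y) by 12 mm, its +x +y corner cut away in a step 30 (x) by 34 (y) mm; origin at the outline's centre on the bench, z up. Four square sockets at (-78,-54), (-78,54), (78,-54) and, by the cut-away corner, (46,54) mm. Rails, top 32 mm above the bench, join the sockets along y = +-54; the short sides are open.
- lower_disc (a point): Centre of the top of the flat round disc, 88 mm across, fixed in the middle of the lower frame, 16 mm above the bench; axes as lower. The cup's underside goes on the disc.
- lower_seat (a point): Middle of the lower frame's plate top, 12 mm above the bench; axes as lower. With the upper frame home, upper's origin is here, with the same yaw.
- lower_key (a point): Floor centre of the socket by the lower frame's cut-away corner, 12 mm above the bench. Every socket: a well 19 mm square, floor 12 mm above the bench, straight walls 4 mm thick up to 36 mm, then a flared mouth, about 28 mm wide inside and 35 mm outside at its top, 45 mm above the bench.
- upper: Upper stacking frame, loose, blue plastic, about 0.45 kg (varies), standing on its four posts. Origin at foot level under the deck's centre, z up. Deck 184 (x) by 136 (y) mm, 100 to 106 mm above the feet, its +x +y corner cut away in a step 30 by 34 mm. Posts at (-78,-54), (-78,54), (78,-54), (46,54) mm, each showing as a round 18 mm cap, 4 mm high, on the deck.
- upper_handle (a point): Centre of the upper frame's carrying handle, 156 mm above the feet, over the deck's centre; axes as upper. A straight bar along x: 98 mm long, 14 mm wide (y), 20 mm high, on uprights at x = +-44 mm, with 40 mm free below it.
- upper_key (a point): Foot centre of the upper frame's post by its cut-away corner. Every post: 14 mm round, 100 mm long below the deck, the last 6 mm tapering to 8 mm.
- cup: Loose specimen cup with screw lid, white, 62 mm high; the body tapers from 44 mm across at the base to 50 mm, the lid is 52 mm across and 18 mm high (44 to 62 mm above the underside). About 0.11 kg (varies), rigid. Origin at the centre of the underside, z up.
- tipbox: Bystander: dark blue box of pipette tips, 78 by 122 mm, 70 mm high with tips. Origin at the centre of its underside.
- pump: Bystander: red and white pipette pump lying along its x, 200 mm long, 26 mm thick. Origin at the centre of its underside.
- bottle: Bystander: amber bottle, 68 mm across, 140 mm high. Origin at the centre of its underside.
Mind the look-alikes: they are no part of the job. Several things look just like the upper: the one meant starts farthest to the robot's right.

How it is judged:
By the outcome, as a careful person would: the job done as asked, in the order asked, and still so for the second after the job is handed in, with the robot touching nothing.
It also fails if it takes over 61 s, if anything falls off the work surface, if the arm or the gripper's body presses on something with over 40 N, if the wrist force passes 120 N, or if a joint passes its speed limit or range.

## Working session

There is one attempt and no reset: what is moved stays moved. The work goes in short steps, Python scripts to look and compute and a tool call to move; the robot and the scene stay as the last step left them, time stands still between calls to the robot, and variables do not carry over. Pictures are saved under pics/ and viewed, at most 10 in all, crops included, and the job is handed in when it is done.

Besides the shell and the picture viewer there is one more tool, called as name([rows], argument=value, ...), one row to a line, values as JSON. servo_tool: Moves the arm, as the interface text tells. Its arguments: {"type":"object","properties":{"rows":{"type":"array","items":{"type":"array","items":{"type":"number"}}}},"required":["rows"]}

```bash
mkdir -p pics; python3 - <<'E'
from workcell import ctrl
import cv2,numpy as np
o=ctrl.get_obs();print({k:np.round(v,3) for k,v in o.items()})
for n in("scene","top"):
    p,d=ctrl.get_image(n);cv2.imwrite(f"pics/{n}0.png",p[:,:,::-1]);np.save(f"{n}0.npy",d)
    c=ctrl.camera_info(n);print(n,np.round(c["intrinsics"],1).tolist(),np.round(c["R"],3).tolist(),np.round(c["t"],1), (d>0).mean())
E
```

```text
{'t': np.float64(0.0), 'qpos': array([-1.219,  0.424,  1.631, -0.   ,  1.089, -0.019]), 'qvel': array([ 0.   , -0.001,  0.001, -0.002, -0.001, -0.001]), 'joint_torque': array([ 1.0000e-03, -5.4462e+01, -2.7367e+01,  6.5000e-02,  2.3000e-02,
       -0.0000e+00]), 'ee_pos': array([ 226.284, -582.005,  221.892]), 'orientation': array([-3.086, -0.579,  0.   ]), 'ft_force': array([-0.998,  0.989, -0.263]), 'moment': array([ 0.02 , -0.01 ,  0.038]), 'grasp_force': np.float64(0.0), 'width': np.float64(87.675)}
scene [[527.8, 0.0, 317.2], [0.0, 527.8, 229.6], [0.0, 0.0, 1.0]] [[-0.799, 0.602, -0.005], [0.451, 0.594, -0.666], [-0.398, -0.534, -0.746]] [ 397.7 -137.4 1576.4] 0.99603515625
top [[558.4, 0.0, 328.0], [0.0, 558.4, 232.3], [0.0, 0.0, 1.0]] [[0.012, -1.0, -0.002], [-0.992, -0.011, -0.124], [0.124, 0.004, -0.992]] [ -11.   505.5 1681.4] 0.99587890625
```

View pics/scene0.png

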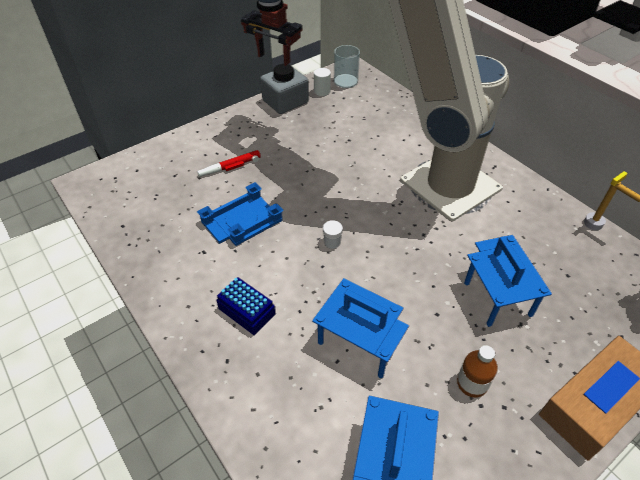

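View pics/top0.png

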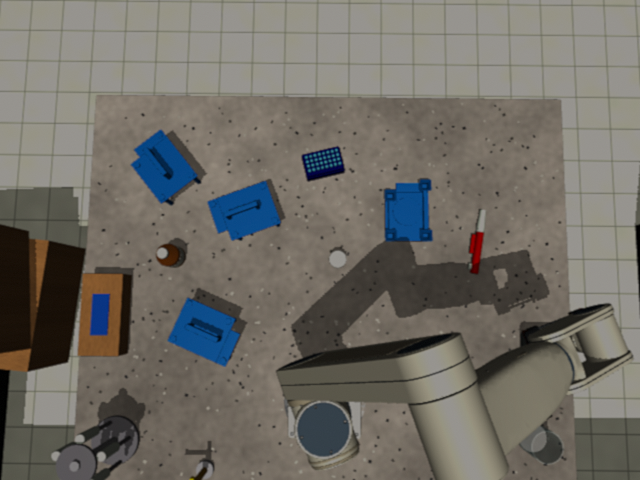

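Upper look-alikes in top view: A (165,167), B (246,210), C (205,330). Image right is the robot's right (-y), so B is the one meant. The cup is at (338,258) and the lower frame at (408,210). I'll confirm with a crop and measure from both views.

```bash
cat > h.py <<'E'
from workcell import ctrl
import cv2,numpy as np
def cloud(n,p=None,d=None):
    if p is None: p,d=ctrl.get_image(n)
    c=ctrl.camera_info(n);K=c["intrinsics"];v,u=np.mgrid[:480,:640]
    X=np.stack([(u-K[0,2])/K[0,0]*d,(v-K[1,2])/K[1,1]*d,d],-1)
    return p,(X-c["t"])@np.asarray(c["R"])
def ray(n,u,v,z):
    c=ctrl.camera_info(n);R=np.asarray(c["R"]);o=-R.T@c["t"]
    r=R.T@np.linalg.solve(c["intrinsics"],[u,v,1.]);return o+r*(z-o[2])/r[2]
def proj(n,X):
    c=ctrl.camera_info(n);q=c["intrinsics"]@(np.asarray(c["R"])@X+c["t"]);return q[:2]/q[2]
def blue(p): 
    h=cv2.cvtColor(p,cv2.COLOR_RGB2HSV);return (h[...,0]>98)&(h[...,0]<116)&(h[...,1]>150)&(h[...,2]>50)
def white(p):
    h=cv2.cvtColor(p,cv2.COLOR_RGB2HSV);return (h[...,1]<30)&(h[...,2]>150)
def rect(P):
    (c,s,a)=cv2.minAreaRect(P[:,:2].astype(np.float32));return np.round(c,1),np.round(s,1),round(a,1)
E
python3 - <<'E'
from h import *
for n in("scene","top"):
    p=cv2.imread(f"pics/{n}0.png")[:,:,::-1].copy();_,W=cloud(n,p,np.load(f"{n}0.npy"))
    b=blue(p)
    m,l,s,c=[*map(lambda x:x,cv2.connectedComponentsWithStats(b.astype(np.uint8)))]
    for i in range(1,m):
        if s[i,4]<300: continue
        P=W[l==i];z=P[:,2]
        H=P[(z>150)];D=P[(z>96)&(z<114)];L=P[z<60]
        print(n,np.round(c[i]),"n",len(P),"zmax",np.round(np.percentile(z,[5,50,97]),0))
        for nm,Q in(("handle",H),("deck",D),("low",L)):
            if len(Q)>20: print("  ",nm,len(Q),rect(Q),"zmed",round(float(np.median(Q[:,2])),1),"mean",np.round(Q.mean(0),1))
    w=white(p)&(W[...,2]>20)&(W[...,2]<80)&(abs(W[...,0]-480)<120)&(abs(W[...,1]+10)<120)
    Q=W[w];T=Q[Q[:,2]>np.percentile(Q[:,2],90)-3]
    print(n,"cup",len(Q),rect(T),"z",np.percentile(Q[:,2],[2,95]), np.argwhere(w).mean(0))
p=cv2.imread("pics/top0.png")
a=cv2.resize(p[165:255,195:295],None,fx=4,fy=4,interpolation=2);b=cv2.resize(p[165:255,365:465],None,fx=4,fy=4,interpolation=2)
cv2.imwrite("pics/crop1.png",np.hstack([a,b]))
E
```

```text
scene [241. 217.] n 2787 zmax [ 6. 14. 43.]
   low 2772 (array([ 569.7, -248. ]), array([203.2, 146.8]), 1.0) zmed 14.4 mean [ 576.8 -245.9   18.9]
scene [506. 274.] n 3849 zmax [ 54. 105. 164.]
   handle 356 (array([580.1, 521.7]), array([909.5,  74.1]), 25.5) zmed 162.6 mean [236.3 357.2 192.3]
   deck 3015 (array([206.2, 343.2]), array([185.5, 137.7]), 67.0) zmed 104.4 mean [216.3 354.7 104.4]
   low 218 (array([215.1, 320.4]), array([222.9, 117. ]), 75.3) zmed 31.6 mean [241.1 371.9  32.5]
scene [245. 297.] n 650 zmax [54. 61. 71.]
   low 277 (array([720.6,  12.4]), array([ 58.3, 107.8]), 14.2) zmed 56.4 mean [721.5  13.7  56.4]
scene [362. 320.] n 4518 zmax [100. 105. 164.]
   handle 433 (array([754.6, 469.2]), array([655.8,  90.9]), 48.3) zmed 162.9 mean [583.4 274.1 217. ]
   deck 3743 (array([555.5, 245.3]), array([138.2, 184.1]), 20.6) zmed 104.4 mean [564.7 250.1 104.5]
   low 126 (array([608.7, 267.2]), array([  6.4, 165.7]), 21.0) zmed 33.0 mean [608.5 269.7  33.2]
scene [611. 386.] n 1361 zmax [78. 81. 85.]
scene [396. 442.] n 5773 zmax [102. 105. 165.]
   handle 523 (ar
[... 898 characters left out ...]
e 212 (array([450. , 114.8]), array([391.6,  88.9]), 51.7) zmed 166.5 mean [541.8 234.1 231.8]
   deck 2299 (array([554.3, 244.1]), array([136.4, 180.7]), 20.9) zmed 106.8 mean [556.5 241.  106.6]
top [ 99. 314.] n 656 zmax [77. 83. 91.]
top [205. 332.] n 2873 zmax [100. 107. 168.]
   handle 222 (array([230.6, 184.6]), array([ 61. , 407.3]), 9.4) zmed 166.5 mean [211.5 318.7 271.1]
   deck 2530 (array([205., 342.]), array([182.3, 134.7]), 67.6) zmed 106.7 mean [204.7 344.5 106.5]
   low 32 (array([231.3, 314.4]), array([208.3,  76.1]), 35.0) zmed 3.1 mean [227.8 314.9   6.7]
top cup 118 (array([421.4, -34.7]), array([38.7, 36.8]), 72.5) z [54.97883358 67.69057197] [258.43220339 337.        ]
```

View pics/crop1.png

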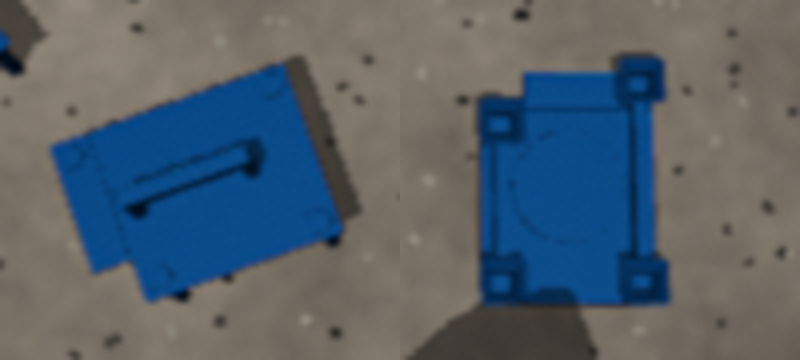

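Crop (4x): in the left half, B is the meant frame, with its cut-away corner at crop (100,270), i.e. world -x,+y, so its yaw is about +111°. In the right half, the lower frame's cut-away corner is at (500,90), i.e. +x,+y, so its yaw is about 0°. The cup is near (422,-33). Setting off.

servo_tool([
  [0,0,0.06,0.2,-0.23,0,87.8],
  [0,0,0.12,0.44,-0.5,0,87.8],
  [0,0,0.18,0.66,-0.75,0,87.8],
  [0,0,0.247,0.88,-1,0,87.8],
  [0,0,0.247,0.88,-1,0,87.8],
])

```text
t: 0.72
ee_pos: [318.2, -329.3, 222.4]
orientation: [-3.14, -0.004, 0.001]
ft_force: [0.5, -0.7, 0.4]
width: 87.7
grasp_force: 0.0
```

```bash
python3 - <<'E'
from h import *
o=ctrl.get_obs();print(np.round(o["ee_pos"],1),np.round(o["orientation"],3),np.round(o["qpos"],2))
for n in("scene","top"):
    p=cv2.imread(f"pics/{n}0.png")[:,:,::-1].copy();_,W=cloud(n,p,np.load(f"{n}0.npy"))
    b=blue(p);near=lambda x,y,r:np.hypot(W[...,0]-x,W[...,1]-y)<r
    H=W[b&near(555,244,70)&(W[...,2]>155)&(W[...,2]<175)];c=H[:,:2].mean(0)
    vx=cv2.fitLine(H[:,:2].astype(np.float32),cv2.DIST_HUBER,0,.01,.01).ravel();a=np.degrees(np.arctan2(vx[1],vx[0]))%180
    print(n,"handle",len(H),rect(H),c.round(1),"yaw",round(a,1),"z",np.median(H[:,2]))
    D=b&near(555,244,130)&(W[...,2]>100)&(W[...,2]<115)
    print("  deck yaw/centre",rect(W[D]))
    S=b&near(572,-249,140)&(W[...,2]>38)&(W[...,2]<56)
    m,l,s,cc=cv2.connectedComponentsWithStats(cv2.dilate(S.astype(np.uint8),np.ones((3,3))))
    for i in range(1,m):
        Q=W[(l==i)&S]
        if len(Q)>8: print("  socket",len(Q),rect(Q),"z",np.median(Q[:,2]).round(1))
    Q=W[b&near(572,-249,140)&(W[...,2]<24)&(W[...,2]>4)];print("  plate",rect(Q))
E
```

```text
[ 318.2 -329.3  222.4] [-3.14e+00 -4.00e-03  1.00e-03] [-0.83  0.18  1.99  0.    0.98  0.74]
scene handle 354 (array([554.5, 245.7]), array([17.6, 97.5]), 20.4) [555.8 247.8] yaw 110.7 z 163.32403510255247
  deck yaw/centre (array([555.7, 244.9]), array([137.3, 183.9]), 21.1)
  socket 52 (array([ 500.9, -302. ]), array([34.8, 36.1]), 4.9) z 41.4
  socket 71 (array([ 499.4, -194.3]), array([37.2, 35.2]), 88.1) z 41.4
  socket 65 (array([ 654.9, -300.2]), array([37.7, 37.5]), 84.4) z 41.5
  socket 83 (array([ 622. , -193.7]), array([35.9, 37.8]), 1.2) z 41.4
  plate (array([ 577.7, -247.1]), array([183.9, 142.3]), 0.7)
top handle 187 (array([553.5, 245.1]), array([15.3, 98.3]), 20.8) [553.  245.1] yaw 111.2 z 166.42983630593022
  deck yaw/centre (array([554., 244.]), array([135.7, 180.7]), 21.0)
  socket 84 (array([ 650.2, -300.3]), array([35.3, 45.9]), 86.2) z 43.4
  socket 71 (array([ 621.8, -194.3]), array([32.9, 31.7]), 0.4) z 44.5
  socket 96 (array([ 524. , -301.3]), array([81.5, 35.6]), 0.7) z 42.2
  socket 72 (array([ 502.5, -195.4]), array([34.4, 41.7]), 89.2) z 45.4
  plate (array([ 576.7, -248. ]), array([182. , 134.5]), 1.1)
```

servo_tool([
  [0,0,0,0.15,-0.28,0.05,87.8],
  [0,0,0,0.3,-0.56,0.12,87.8],
  [0,0,0,0.42,-0.84,0.2,87.8],
  [0,0,0,0.53,-1,0.25,87.8],
  [0,0,0,0.53,-1,0.3,87.8],
])

```text
t: 1.35
ee_pos: [425.6, -130.9, 162.3]
orientation: [3.141, 0.008, 0.001]
ft_force: [-0.5, -0.5, 0.5]
width: 87.5
grasp_force: 0.0
```

servo_tool([
  [0,0,0,0,-0.24,0.1,87.8],
  [0,0,0,0,-0.45,0.2,87.8],
  [0,0,0,0,-0.48,0.22,87.8],
  [0,0,0,0,-0.48,0.22,87.8],
])

```text
t: 1.85
ee_pos: [424.2, -37.0, 118.6]
orientation: [3.141, 0.001, -0.0]
ft_force: [0.2, 0.2, 0.5]
width: 88.0
grasp_force: 0.0
```

```bash
python3 - <<'E'
from h import *
o=ctrl.get_obs();print(np.round(o["ee_pos"],1),np.round(o["orientation"],3),np.round(o["qpos"],2))
p,W=cloud("scene");cv2.imwrite("pics/s1.png",cv2.resize(p[150:300,240:440],None,fx=4,fy=4))
E
```

```text
[424.2 -37.  118.6] [ 3.141e+00  1.000e-03 -0.000e+00] [-0.11  0.31  2.13 -0.    0.7   1.46]
```

View pics/s1.png

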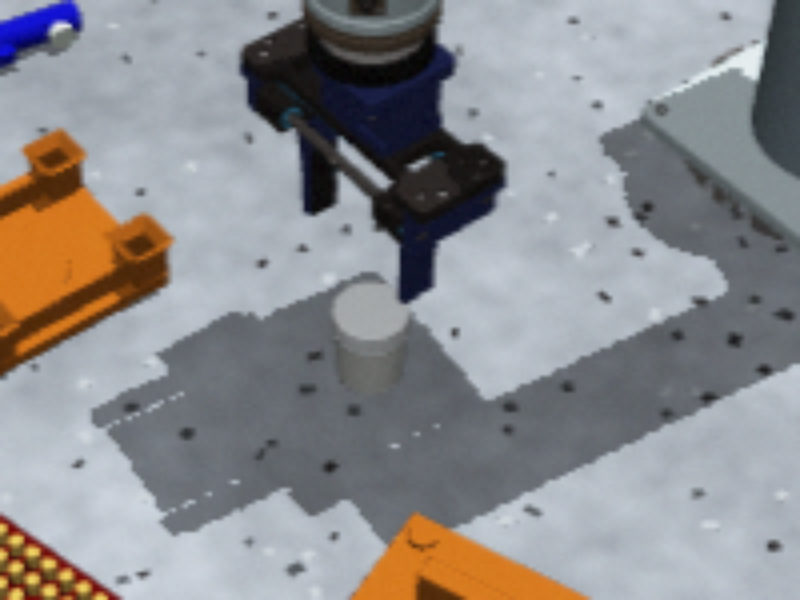

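The picture (channels swapped) shows the gripper over the cup, with fingertips at crop (320,210) and (415,300) and the lid at (370,310). This agrees with the measured positions, so I'm descending.

servo_tool([
  [0,0,0,-0.005,-0.02,0.1,87.8],
  [0,0,0,-0.005,-0.02,0.25,87.8],
  [0,0,0,-0.005,-0.02,0.37,87.8],
  [0,0,0,-0.005,-0.02,0.42,87.8],
  [0,0,0,-0.005,-0.02,0.42,87.8],
  [0,0,0,-0.005,-0.02,0.42,60],
  [0,0,0,-0.005,-0.02,0.42,45],
  [0,0,0,-0.005,-0.02,0.42,40],
  [0,0,0,-0.005,-0.02,0.42,40],
  [0,0,0,-0.005,-0.02,0.42,40],
])

```text
t: 3.15
ee_pos: [423.3, -32.3, 35.0]
orientation: [3.141, 0.001, 0.001]
ft_force: [0.9, -1.9, 4.9]
width: 51.2
grasp_force: 30.0
```

servo_tool([
  [0,0,0,0,0,-0.1,40],
  [0,0,0,0,0,-0.25,40],
  [0,0,0,0.05,0.08,-0.4,40],
  [0,0,0,0.17,0.24,-0.45,40],
  [0,0,0,0.32,0.44,-0.45,40],
  [0,0,0,0.47,0.64,-0.45,40],
  [0,0,0,0.6,0.84,-0.45,40],
  [0,0,0,0.72,0.96,-0.45,40],
  [0,0,0,0.77,1,-0.45,40],
  [0,0,0,0.77,1,-0.45,40],
])

```text
t: 4.4
ee_pos: [576.6, -231.8, 124.0]
orientation: [-3.141, -0.0, 0.002]
ft_force: [-0.1, 0.6, -1.4]
width: 51.5
grasp_force: 30.0
```

```bash
python3 - <<'E'
from h import *
o=ctrl.get_obs();e=o["ee_pos"];print(np.round(e,1),o["width"])
p,W=cloud("scene");cv2.imwrite("pics/s2.png",cv2.resize(p[110:260,180:380,::-1],None,fx=4,fy=4))
w=white(p)&(np.hypot(W[...,0]-e[0],W[...,1]-e[1])<45)&(W[...,2]>90)&(W[...,2]<180)
Q=W[w];print(len(Q),Q.min(0),Q.max(0),Q.mean(0))
E
```

```text
[ 576.6 -231.8  124. ] 51.51125603177683
60 [ 580.26894106 -251.98433219  144.47460271] [ 601.37124103 -210.15026191  152.23961506] [ 590.98898386 -229.19896388  148.99421349]
```

View pics/s2.png

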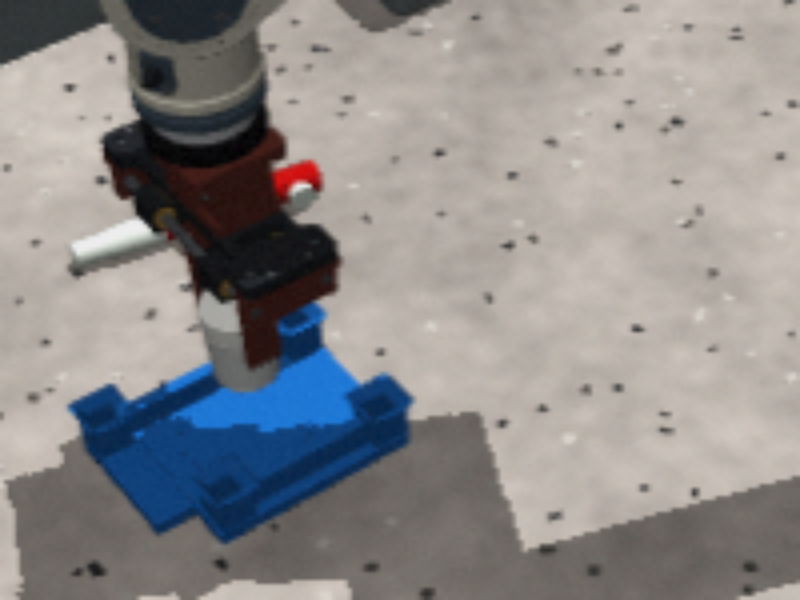

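The picture shows the cup upright in the gripper over the lower frame (lid at crop (220,310), base at (245,380)). Shifting 16 mm and lowering.

servo_tool([
  [0,0,0,0.005,0.04,0,40],
  [0,0,0,0.005,0.08,0.05,40],
  [0,0,0,0.005,0.08,0.15,40],
  [0,0,0,0.005,0.08,0.25,40],
  [0,0,0,0.005,0.08,0.31,40],
  [0,0,0,0.005,0.08,0.335,40],
  [0,0,0,0.005,0.08,0.345,40],
  [0,0,0,0.005,0.08,0.35,40],
  [0,0,0,0.005,0.08,0.35,40],
])

```text
t: 5.58
ee_pos: [578.3, -248.4, 55.2]
orientation: [3.141, 0.0, 0.001]
ft_force: [0.2, -1.1, -2.1]
width: 51.8
grasp_force: 30.0
```

servo_tool([
  [0,0,0,0,0,0.007,40],
  [0,0,0,0,0,0.013,40],
  [0,0,0,0,0,0.018,40],
  [0,0,0,0,0,0.022,40],
  [0,0,0,0,0,0.022,40],
])

```text
t: 6.2
ee_pos: [578.3, -248.3, 51.0]
orientation: [3.141, 0.0, 0.001]
ft_force: [-1.2, 1.0, 4.3]
width: 51.2
grasp_force: 30.0
```

Contact (fz -2 to +4). Releasing and rising.

servo_tool([
  [0,0,0,0,0,0,56],
  [0,0,0,0,0,0,65],
  [0,0,0,0,0,0,80],
  [0,0,0,0,0,0,87.8],
  [0,0,0,0,0,0,87.8],
  [0,0,0,0,0,-0.1,87.8],
  [0,0,0,0,0,-0.3,87.8],
  [0,0,0,0,0,-0.6,87.8],
  [0,0,0,0,0,-0.9,87.8],
  [0,0,0,0,0,-0.95,87.8],
])

```text
t: 7.45
ee_pos: [580.5, -249.3, 246.9]
orientation: [3.138, 0.0, 0.014]
ft_force: [0.2, -0.4, 0.3]
width: 87.8
grasp_force: 0.0
```

servo_tool([
  [0,0,0,0,-0.15,0,87.8],
  [0,0,0,0,-0.4,0,87.8],
  [0,0,0,-0.03,-0.7,0,87.8],
  [0,0,0,-0.06,-1,0,87.8],
  [0,0,0,-0.06,-1,0,87.8],
])

```text
t: 8.07
ee_pos: [564.9, -44.8, 240.2]
orientation: [-3.141, -0.008, 0.002]
ft_force: [-0.5, -0.5, -0.4]
width: 87.9
grasp_force: 0.0
```

servo_tool([
  [0,0,-0.1,0,-0.2,0,87.8],
  [0,0,-0.22,0,-0.4,0,87.8],
  [0,0,-0.33,-0.03,-0.6,0,87.8],
  [0,0,-0.45,-0.06,-0.8,0,87.8],
  [0,0,-0.56,-0.06,-1,0,87.8],
  [0,0,-0.645,-0.06,-1,0,87.8],
  [0,0,-0.645,-0.06,-1,0,87.8],
])

```text
t: 8.95
ee_pos: [554.1, 151.1, 240.1]
orientation: [2.782, 1.46, -0.001]
ft_force: [0.5, 0.1, -0.2]
width: 88.2
grasp_force: 0.0
```

servo_tool([
  [0,0,-0.11,0.07,-0.05,0,87.8],
  [0,0,-0.22,0.14,-0.1,0,87.8],
  [0,0,-0.33,0.21,-0.15,0,87.8],
  [0,0,-0.44,0.28,-0.2,0,87.8],
  [0,0,-0.55,0.35,-0.24,0,87.8],
  [0,0,-0.645,0.384,-0.265,0,87.8],
  [0,0,-0.645,0.384,-0.265,0,87.8],
  [0,0,-0.645,0.384,-0.265,0,87.8],
])

```text
t: 9.95
ee_pos: [554.0, 244.1, 240.2]
orientation: [-1.788, -2.583, 0.001]
ft_force: [0.7, 0.0, 0.7]
width: 87.7
grasp_force: 0.0
```

```bash
python3 - <<'E'
from h import *
from scipy.spatial.transform import Rotation as Ro
o=ctrl.get_obs();e=o["ee_pos"];R=Ro.from_rotvec(o["orientation"]).as_matrix()
print(np.round(e,1),np.round(o["qpos"],2),"yaw",np.degrees(np.arctan2(R[1,0],R[0,0])))
print("to handle, tool axes mm",(R.T@(np.array([554.5,245,138])-e)).round(1))
for n in("scene","top"):
    p,W=cloud(n);cv2.imwrite(f"pics/{n}3.png",p[:,:,::-1])
    near=np.hypot(W[...,0]-578,W[...,1]+248)<40
    Q=W[near&white(p)&(W[...,2]>66)&(W[...,2]<90)];print(n,"cup top",len(Q),rect(Q),np.median(Q[:,2]))
    D=W[blue(p)&(np.hypot(W[...,0]-555,W[...,1]-244)<130)&(W[...,2]>100)&(W[...,2]<115)];print("deck",rect(D))
p=cv2.imread("pics/scene3.png");cv2.imwrite("pics/s3.png",np.hstack([cv2.resize(p[170:270,180:300],None,fx=3,fy=3),cv2.resize(p[220:390,270:430][:170],(400,300))]))
E
```

```text
[554.  244.1 240.2] [ 0.4   0.38  1.66 -0.    1.11  0.04] yaw 110.60178787312023
to handle, tool axes mm [  0.7   0.8 102.2]
scene cup top 198 (array([ 577.7, -248.4]), array([53.4, 48.6]), 57.2) 75.97817176373226
deck (array([555.1, 245.1]), array([138.6, 183.5]), 21.2)
top cup top 0 (array([0., 0.]), array([0., 0.]), 0.0) nan
deck (array([554. , 244.2]), array([136.5, 180.9]), 21.0)
  return _methods._mean(a, axis=axis, dtype=dtype,
  ret = ret.dtype.type(ret / rcount)
```

View pics/s3.png

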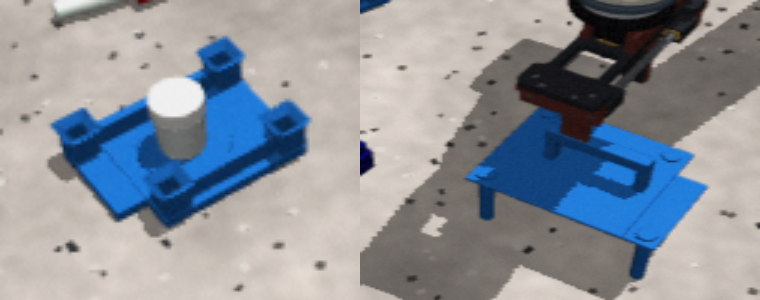

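The cup stands upright on the disc (crop (180,120)), and the gripper straddles the bar of frame B, whose cut-away corner is at crop right. Descending and gripping.

servo_tool([
  [0,0,0,0.003,0.003,0.12,87.8],
  [0,0,0,0.003,0.003,0.3,87.8],
  [0,0,0,0.003,0.003,0.45,70],
  [0,0,0,0.003,0.003,0.51,50],
  [0,0,0,0.003,0.003,0.51,40],
  [0,0,0,0.003,0.003,0.51,30],
  [0,0,0,0.003,0.003,0.51,20],
  [0,0,0,0.003,0.003,0.51,8],
  [0,0,0,0.003,0.003,0.51,4],
  [0,0,0,0.003,0.003,0.51,4],
])

```text
t: 11.3
ee_pos: [553.8, 245.7, 138.3]
orientation: [-1.782, -2.587, 0.001]
ft_force: [-0.7, 0.3, -1.2]
width: 14.2
grasp_force: 30.0
```

servo_tool([
  [0,0,0,0,0,0,4],
  [0,0,0,0,0,0,4],
  [0,0,0,0,0,-0.01,4],
  [0,0,0,0,0,-0.03,4],
  [0,0,0,0,0,-0.08,4],
  [0,0,0,0,0,-0.2,4],
  [0,0,0,0,0,-0.35,4],
  [0,0,0,0,0,-0.5,4],
  [0,0,0,0,0,-0.6,4],
  [0,0,0,0,0,-0.6,4],
])

```text
t: 12.55
ee_pos: [555.2, 246.3, 260.5]
orientation: [1.781, 2.585, 0.006]
ft_force: [0.2, 0.4, -5.2]
width: 14.3
grasp_force: 30.0
```

servo_tool([
  [0,0,0.03,-0.04,-0.013,0,4],
  [0,0,0.09,-0.13,-0.042,0,4],
  [0,0,0.17,-0.25,-0.08,0,4],
  [0,0,0.26,-0.38,-0.12,0,4],
  [0,0,0.35,-0.51,-0.163,0,4],
  [0,0,0.44,-0.64,-0.205,0,4],
  [0,0,0.53,-0.76,-0.243,0,4],
  [0,0,0.6,-0.85,-0.272,0,4],
  [0,0,0.635,-0.895,-0.287,0,4],
  [0,0,0.645,-0.905,-0.29,0,4],
])

```text
t: 13.8
ee_pos: [564.1, 55.5, 257.6]
orientation: [-2.781, -1.459, 0.002]
ft_force: [-0.4, 0.3, -5.8]
width: 13.9
grasp_force: 30.0
```

servo_tool([
  [0,0,0.03,-0.035,0.027,0,4],
  [0,0,0.09,-0.1,0.078,0,4],
  [0,0,0.17,-0.2,0.157,0,4],
  [0,0,0.26,-0.31,0.243,0,4],
  [0,0,0.35,-0.42,0.33,0,4],
  [0,0,0.44,-0.53,0.415,0,4],
  [0,0,0.53,-0.63,0.493,0,4],
  [0,0,0.6,-0.7,0.548,0,4],
  [0,0,0.63,-0.74,0.58,0,4],
  [0,0,0.64,-0.75,0.587,0,4],
])

```text
t: 15.05
ee_pos: [576.1, -134.3, 258.2]
orientation: [-3.141, -0.012, 0.0]
ft_force: [0.0, -0.1, -5.5]
width: 13.7
grasp_force: 30.0
```

```bash
cat > g.py <<'E'
from h import *
from scipy.spatial.transform import Rotation as Ro
def st():
    o=ctrl.get_obs();e=o["ee_pos"];R=Ro.from_rotvec(o["orientation"]).as_matrix()
    print(np.round(e,1),"yaw",np.degrees(np.arctan2(R[1,0],R[0,0])).round(2),"tilt",R[:2,2].round(4),"F",o["ft_force"].round(1),"M",o["moment"].round(2),"w",o["width"].round(1));return e,R
E
python3 - <<'E'
from g import *
e,R=st();print("to seat tool axes",(R.T@(np.array([577.5,-247.7,260])-e)).round(1))
E
```

```text
Traceback (most recent call last):
  File "g.py", line 5, in st
    print(np.round(e,1),"yaw",np.degrees(np.arctan2(R[1,0],R[0,0])).round(2),"tilt",R[:2,2].round(4),"F",o["ft_force"].round(1),"M",o["moment"].round(2),"w",o["width"].round(1));return e,R
                                                                                                                                                             ^^^^^^^^^^^^^^^^
AttributeError: 'float' object has no attribute 'round'
```

servo_tool([
  [0,0,0,0,0.04,0,4],
  [0,0,0,0,0.12,0,4],
  [0,0,0,0,0.23,0,4],
  [0,0,0,0,0.35,0,4],
  [0,0,0,0.004,0.45,0,4],
  [0,0,0,0.006,0.52,0,4],
  [0,0,0,0.007,0.56,0,4],
  [0,0,0,0.007,0.567,0,4],
  [0,0,0,0.007,0.567,0,4],
  [0,0,0,0.007,0.567,0,4],
])

```text
t: 16.3
ee_pos: [578.5, -246.8, 258.3]
orientation: [-3.141, -0.013, 0.0]
ft_force: [0.5, -0.4, -5.3]
width: 13.9
grasp_force: 30.0
```

```bash
sed -i 's/"w",o\["width"\].round(1)/"w",round(o["width"],1)/' g.py; cat >> g.py <<'E'
def edges(P):
    # centre and yaw from the straight deck edges, in the 184x136 frame near yaw 0
    return rect(P)
def look(tag,zd):
    for n in("scene","top"):
        p,W=cloud(n);cv2.imwrite(f"pics/{n}{tag}.png",p[:,:,::-1])
        near=np.hypot(W[...,0]-578,W[...,1]+248)<135;b=blue(p)&near
        D=b&(abs(W[...,2]-zd)<9);Q=W[D];A=np.c_[Q[:,:2],np.ones(len(Q))]
        s=np.linalg.lstsq(A,Q[:,2],rcond=None)[0]
        print(n,"deck",len(Q),rect(Q),"z",np.median(Q[:,2]).round(1),"slope",s[:2].round(4))
        y=Q[:,1];x=Q[:,0];xs=np.arange(500,650,5);f=lambda k,op,a,c:np.array([op(c[abs(a-v)<2.5]) if (abs(a-v)<2.5).sum()>3 else np.nan for v in k])
        lo=f(xs,np.min,x,y);ok=~np.isnan(lo);pl=np.polyfit(xs[ok],lo[ok],1);print("   -y edge yaw",np.degrees(pl[0]).round(2),"y at 577",np.polyval(pl,577).round(1))
        ys=np.arange(-300,-200,5);lo=f(ys,np.min,y,x);ok=~np.isnan(lo)
        if ok.sum()>5: pl=np.polyfit(ys[ok],lo[ok],1);print("   -x edge yaw",-np.degrees(pl[0]).round(2),"x at -248",np.polyval(pl,-248).round(1))
E
python3 - <<'E'
from g import *
e,R=st();look("4",e[2]-138.3+106)
p=cv2.imread("pics/scene4.png");q=cv2.imread("pics/top4.png")
cv2.imwrite("pics/s4.png",np.hstack([cv2.resize(p[110:270,160:320],(400,400)),cv2.resize(q[140:280,340:480],(400,400))]))
E
```

```text
[ 578.5 -246.8  258.3] yaw 0.49 tilt [-0.      0.0002] F [ 0.5 -0.4 -5.3] M [0.06 0.01 0.02] w 13.9
scene deck 2086 (array([ 579.6, -243.8]), array([137.8, 184. ]), 89.6) z 224.3 slope [0.0016 0.0033]
   -y edge yaw -16.15 y at 577 -288.8
   -x edge yaw 19.59 x at -248 494.0
top deck 92 (array([ 611.3, -242.5]), array([114.5, 135.1]), 2.2) z 226.7 slope [ 0.0058 -0.0088]
   -y edge yaw 62.36 y at 577 -294.5
```

View pics/s4.png

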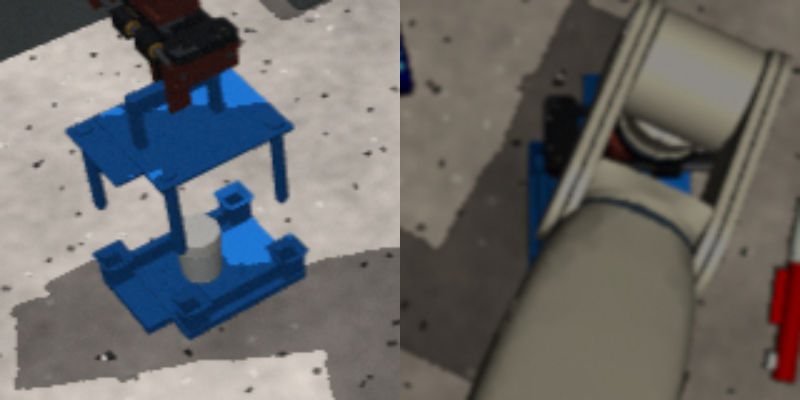

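Left crop: the frame hangs level over the lower frame with its cut-away corner at (120,185), above the lower cut-away corner (150,330); the cup stands between. The top view is blocked by the arm. I'll lower to just above the mouths and compare feet with sockets.

servo_tool([
  [0,0,0,0,0,0.03,4],
  [0,0,0,0,0,0.08,4],
  [0,0,0,0,0,0.15,4],
  [0,0,0,0,0,0.22,4],
  [0,0,0,0,0,0.28,4],
  [0,0,0,0,0,0.32,4],
  [0,0,0,0,0,0.34,4],
  [0,0,0,0,0,0.34,4],
  [0,0,0,0,0,0.34,4],
])

```text
t: 17.52
ee_pos: [578.7, -247.6, 190.8]
orientation: [3.141, 0.012, 0.001]
ft_force: [-0.6, -0.8, -4.7]
width: 13.8
grasp_force: 30.0
```

```bash
python3 - <<'E'
from g import *
e,R=st();p,W=cloud("scene");cv2.imwrite("pics/scene5.png",p[:,:,::-1])
zf=e[2]-138.3;b=blue(p)
P=b&(W[...,2]>zf+6)&(W[...,2]<zf+40)&(np.hypot(W[...,0]-578,W[...,1]+248)<125)
m,l,s,c=cv2.connectedComponentsWithStats(P.astype(np.uint8))
off=np.array([.6,.8])*7*.9 # visible side of post faces the camera; camera direction below
cam=-np.asarray(ctrl.camera_info("scene")["R"]).T@ctrl.camera_info("scene")["t"]
for i in range(1,m):
    if s[i,4]<15: continue
    Q=W[l==i];mm=Q.mean(0);d=cam[:2]-mm[:2];d/=np.linalg.norm(d)
    print("post",len(Q),(mm[:2]-d*5.5).round(1),c[i].round(),Q[:,2].min().round(),Q[:,2].max().round())
print("deck",rect(W[b&(abs(W[...,2]-(zf+105))<5)&(np.hypot(W[...,0]-578,W[...,1]+248)<135)]))
cv2.imwrite("pics/s5.png",cv2.resize(p[150:260,180:300,::-1],None,fx=5,fy=5))
E
```

```text
[ 578.7 -247.6  190.8] yaw 0.45 tilt [ 0.0008 -0.0004] F [-0.6 -0.8 -4.7] M [ 0.09  0.04 -0.05] w 13.8
post 35 [ 500.1 -192.9] [274. 204.] 59.0 91.0
post 35 [ 657.4 -300.3] [203. 205.] 61.0 92.0
post 45 [ 624.1 -192.7] [234. 223.] 60.0 91.0
deck (array([ 579.4, -244.5]), array([137. , 183.4]), 89.4)
```

View pics/s5.png

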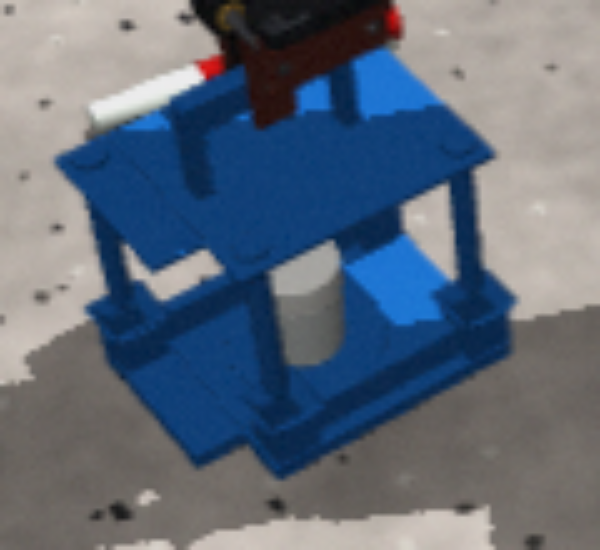

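The feet sit over the mouths (crop (118,310), (270,405), (468,295)). Compared with the sockets they are about +1.8 mm in x and +0.8 mm in y, so I'm correcting that and entering slowly.

servo_tool([
  [0,0,0,-0.008,0.004,0,4],
  [0,0,0,-0.008,0.004,0.015,4],
  [0,0,0,-0.008,0.004,0.03,4],
  [0,0,0,-0.008,0.004,0.045,4],
  [0,0,0,-0.008,0.004,0.06,4],
  [0,0,0,-0.008,0.004,0.075,4],
  [0,0,0,-0.008,0.004,0.085,4],
  [0,0,0,-0.008,0.004,0.095,4],
  [0,0,0,-0.008,0.004,0.095,4],
])

```text
t: 18.7
ee_pos: [576.7, -248.2, 171.1]
orientation: [-3.141, -0.012, 0.0]
ft_force: [0.2, 0.6, -5.7]
width: 13.7
grasp_force: 30.0
```

Feet are at 33 mm, inside the wells with no contact force. Continuing.

servo_tool([
  [0,0,0,0,0,0.015,4],
  [0,0,0,0,0,0.03,4],
  [0,0,0,0,0,0.045,4],
  [0,0,0,0,0,0.06,4],
  [0,0,0,0,0,0.075,4],
  [0,0,0,0,0,0.085,4],
  [0,0,0,0,0,0.092,4],
  [0,0,0,0,0,0.092,4],
])

```text
t: 19.7
ee_pos: [576.8, -248.2, 152.8]
orientation: [-3.142, -0.012, 0.0]
ft_force: [-0.1, -0.9, -5.3]
width: 13.4
grasp_force: 30.0
```

servo_tool([
  [0,0,0,0,0,0.004,4],
  [0,0,0,0,0,0.008,4],
  [0,0,0,0,0,0.011,4],
  [0,0,0,0,0,0.014,4],
  [0,0,0,0,0,0.014,4],
])

```text
t: 20.32
ee_pos: [576.9, -248.2, 150.3]
orientation: [3.142, 0.012, 0.0]
ft_force: [-0.5, 1.7, -3.0]
width: 13.7
grasp_force: 30.0
```

Force has begun to fall off; going on a little to confirm it is seated.

servo_tool([
  [0,0,0,0,0,0.003,4],
  [0,0,0,0,0,0.005,4],
  [0,0,0,0,0,0.005,4],
])

```text
t: 20.7
ee_pos: [577.0, -248.1, 150.2]
orientation: [3.142, 0.012, 0.001]
ft_force: [-3.2, 3.1, 6.0]
width: 13.7
grasp_force: 30.0
```

Seated (z stops at 150.2 and the force rises). Releasing.

servo_tool([
  [0,0,0,0,0,0,18],
  [0,0,0,0,0,0,25],
  [0,0,0,0,0,0,40],
  [0,0,0,0,0,0,60],
  [0,0,0,0,0,0,60],
  [0,0,0,0,0,-0.1,60],
  [0,0,0,0,0,-0.3,60],
  [0,0,0,0,0,-0.5,60],
  [0,0,0,0,0,-0.7,60],
  [0,0,0,0,0,-0.7,60],
])

```text
t: 21.95
ee_pos: [578.8, -249.2, 294.5]
orientation: [3.138, 0.012, 0.012]
ft_force: [0.5, 0.3, -0.4]
width: 60.0
grasp_force: 0.0
```

servo_tool([
  [0,0,0,0,-0.25,0,60],
  [0,0,0,0,-0.5,0,60],
  [0,0,0,0,-0.8,0,60],
  [0,0,0,0,-1,0,60],
  [0,0,0,0,-1,0,60],
  [0,0,0,0,-1,0,60],
])

```text
t: 22.7
ee_pos: [575.1, -48.6, 289.0]
orientation: [3.141, 0.013, -0.001]
ft_force: [-0.1, -0.3, 0.7]
width: 60.0
grasp_force: 0.0
```

```bash
python3 - <<'E'
from g import *
st();look("6",118)
p=cv2.imread("pics/scene6.png");q=cv2.imread("pics/top6.png")
cv2.imwrite("pics/s6.png",np.hstack([cv2.resize(p[150:260,180:300],(480,440)),cv2.resize(q[160:270,360:440],(320,440))]))
E
```

```text
[575.1 -48.6 289. ] yaw 0.47 tilt [-0.0003 -0.0003] F [-0.1 -0.3  0.7] M [0.03 0.08 0.01] w 60.0
scene deck 1978 (array([ 576.8, -245.3]), array([183.7, 138.9]), 0.2) z 116.1 slope [0.0007 0.0003]
   -y edge yaw -15.27 y at 577 -290.6
   -x edge yaw 0.76 x at -248 489.5
top deck 2469 (array([ 576.3, -246.9]), array([186.4, 134.9]), 0.2) z 118.8 slope [-0.0016  0.0042]
   -y edge yaw 0.18 y at 577 -312.5
   -x edge yaw -1.41 x at -248 485.2
```

View pics/s6.png

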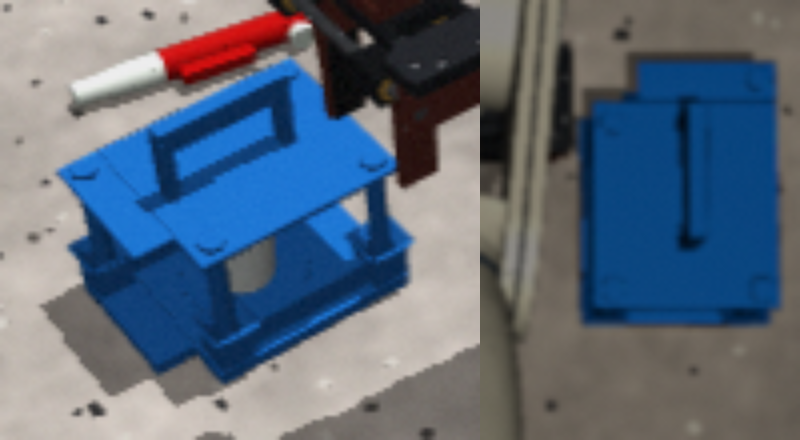

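The upper frame is home: deck top at about 118 mm in the top view and level, and the cut-away corners lie over each other (left crop (150,255) over (160,365)). The cup stands inside at (250,265). Handing in.

```bash
python3 -c "from workcell import ctrl;print(ctrl.close_job())"
```

```text
the job is handed in; nothing more can be done
None
```

The cup stands upright on the disc, and the upper frame is fully home over it with the cut-away corners matched and released; the job was handed in at about 23 s of the 61 s allowed.

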